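Stand the pen in the pot and open the safety-capped ink bottle

TASK

Get the desk ready for filling the fountain pen: first stand the pen in the metal pen pot, clip end up, and let go of it. Then open the ink bottle in the wooden stand: push its safety cap down, keep it down while you turn it anticlockwise past its lock, and lift it straight off, leaving the bottle seated in the stand. Finish still holding the cap level, well clear above the open bottle so that it drips back in; do not put it down, and leave the other things on the desk alone.

Things in the scene. Friction and masses are not known exactly. Their poses are not given: they have to be found in the camera images.
- pen: Dark lacquered fountain pen, blunt at the clip end and tapering to a point at the other, 138 mm long, 13 mm thick (a box 12 wide, 13 high to the touch), 28 g, lying flat on the desk with its clip up. Origin: middle of its underside. Its y axis runs along the pen away from the clip end; z is up out of the desk as it lies. At the start the clip end points away from the robot (within 0.5 rad of +x).
- pen_clip_end (a point): Middle of the blunt end of the pen, by the clip; this end must be up.
- pen_foot (a point): Tip of the pen's pointed end, 138 mm from the clip end; this end goes down into the pot.
- pen_pot: Round metal pen pot, empty, loose, 0.4 kg, 80 mm outside diameter, 95 mm high, 3.5 mm wall (73 mm inside), inner floor 6 mm above the desk. Origin: centre of its underside, z up. A pen standing in it leans on the rim by up to 35 degrees. It and the bottle stand may change sides, left or right of the pen.
- bottle_stand: Fixed square wooden block, 104 x 104 x 30 mm, with a square well 69 mm wide whose floor is 8 mm above the desk; it holds the bottle and keeps it from turning. Origin: centre of its underside.
- bottle: Square ink bottle of amber glass, 66 x 66 mm, 0.45 kg, standing loose in the well; shoulder 66 mm, mouth 93.5 mm above its underside; round neck. Origin: centre of its underside, z up through the neck.
- bottle_mouth (a point): Centre of the bottle's rim, on the axis of the neck, 93.5 mm above the bottle's underside.
- cap: Round black knurled push-and-turn safety cap on the bottle, 52 mm diameter, 28.5 mm high, 50 g. Origin: centre of its lower edge, 78 mm above the bottle's underside when closed; z up. Unpressed it turns only 4 degrees and cannot be lifted. A spring resists pushing: it gives from 3 N, is free of its lock 5 mm down (8 N) and stops 7 mm down (10 N); 13 to 15 N is ample.
- cap_top (a point): Centre of the cap's top face, 28.5 mm above the cap's origin. Held down, the cap turns anticlockwise seen from above: from about 40 degrees it can be lifted off, at 88 degrees it meets a wall; 60 degrees is the middle. Clockwise it only meets a wall. Below its lower edge 12 mm of neck are free (5 mm when pressed) for fingertips.
- notebook: Brown leather notebook, about 150 x 106 x 17 mm, bystander behind the pen. Origin: centre of its underside.
- clip_dish: Round brass dish of paper clips, 64 mm across, 14 mm high, bystander. Origin: centre of its underside.
- wax_seal: Wax seal with a turned wooden handle, 26 mm across, 83 mm high, standing, bystander. Origin: centre of its underside.
Not all that is in view belongs to the job. There is more than one size of the pen; the one meant has the size given above. Leave any green look-alike of the cap alone.

How it is judged:
By the outcome, as a careful person would: the job done as asked, in the order asked, and still so for the second after the job is handed in, while the arm keeps its last pose, push and grip.
It also fails if it takes over 54 s, if anything falls off the work surface, if the arm or the gripper's body presses on something with over 40 N, if the wrist force passes 120 N, or if a joint passes its speed limit or range.

ROBOT

A 7-joint arm with a two-finger parallel gripper is mounted at the origin on a cart in front of the work surface, level with it; the furniture and walls round the work are solid. World frame = base frame: x ahead of the robot, y to its left, z up, the work surface at z = 0. Lengths are in m, angles in rad, forces in N, time in s.
With the tool pointing down it reaches from about 0.35 to 0.9 m from the base axis. Payload 19.9 kg.
Tool frame: the origin (TCP) lies between the finger pads; the fingertips stand robot.tcp_to_tips ahead of it and the grasp point (between the pads) lies 3 mm ahead of it (robot.tcp_to_tips is the distance from the TCP to the fingertips, in m); z points along the fingers, y is the line along which they close (so a half turn about z gives the same grasp; the last joint's range is limited). The gripper opens to 94 mm and grips with 3 to 60 N. Pads are 16 mm wide; open, the fingers measure 119 mm over their backs; the gripper's body (75 mm by 177 mm) begins 78 mm behind the grasp point.
Start: joints at [1.079, 0.417, -0.01, 1.614, 0.005, 1.111, -0.053], TCP at [0.272, -0.563, 0.227] pointing down, gripper open.
Joint ranges: [-2.81, 2.81], [-0.39, 2.02], [-1.27, 1.25], [0.06, 2.57], [-1.19, 4.33], [0.19, 2], [-2.82, 2.82]. Speed limits (rad/s): [1.89, 1.89, 2.39, 2.39, 3.01, 3.01, 3.01].

INTERFACE

Orientations are given as a unit quaternion [w, x, y, z].
In Python, from plant import sense, eyes, job, robot gives the robot as it stands. The module is installed in compiled form; this text tells all that it offers.
- The arm moves only by the shell command python3 -m jog 'ROWS' [OPENING]. ROWS is JSON, a list of rows, each an object of numbers: "dx", "dy", "dz": the shift along the world's x, y, z in mm; "wx", "wy", "wz": the turn, a rotation vector about the world's x, y, z in rad. In form: [{"dx": .., "dy": .., "dz": .., "wx": .., "wy": .., "wz": ..}, ...]. A call has exactly 10 rows; each row shifts and turns the commanded pose from where the row before left it; what a row does not reach is not made up. A row lasts 1/12 s, in which the tool goes at most 41.7 mm and 7.16 degrees, less where a joint would pass 70% of its speed; a pose out of reach is approached as far as the arm can. A call with a gripper value outside its range is refused whole. OPENING is the opening, from -1 (shut) to 1 (fully open), set as the call begins (- or left out, the last holds). The fingers move at their own pace and stop on an object; the grip force is fixed at half the most. Time passes only in rows, so rows that do not move let the fingers close, or fill a call up. It gives the time, the measured TCP pose, the force, the opening and the grip force at its end, in the units of the state.
- sense(): the state, without advancing time (a new reading comes with each control period).
- eyes.camera(name): name is "scene" or "top"; returns a dict with "frame" (420x560x3 uint8, red, green, blue), "range_z" (420x560 float32, m along the optical axis (not along the pixel's ray), 0 where there is no reading), "fovy" (degrees; the focal length in pixels is half the picture's height over the tangent of half this angle, whatever the lens; pixels are square), "cx", "cy" (the principal point, pixels), "D" ([k1, k2, p1, p2, k3] as OpenCV has them; the pictures are not rectified), "extrinsics" (4x4, takes a point from world to camera coordinates). Camera axes: x right, y up, looking along -z (the intrinsics and any distortion apply to the point x, -y, -z); pixel columns grow to the right and rows downward; lengths in m; the calibration is good to about 2 mm. A picture is of the moment at which its call begins.
- job.job_done(): hands the job in; it is judged then, once.
The state is a dict: "t": time; "qpos": joint angles; "joint_velocities": joint speeds; "tau": joint torques, N m; "tool_pos": TCP position; "orientation": TCP orientation; "contact_force": force on the tool from outside, world axes, zero at the start; "moment": the same for the moment, N m; "width": finger opening in m; "grip_force": force on a finger pad.
Only numpy, scipy, OpenCV 4.12 (cv2) and the standard library are available. Lean on these libraries where they do the work, as an engineer would, in place of code of your own. Each camera call takes 0.05 s, during which the arm holds its last target. There are 200 camera calls.

## Working session

There is one attempt and no reset: what is moved stays moved. The work goes in short steps, Python scripts to look and compute and a shell command to move; the robot and the scene stay as the last step left them, time stands still between calls to the robot, and variables do not carry over. Pictures are saved under pics/ and viewed, at most 10 in all, crops included, and the job is handed in when it is done.

```bash
mkdir -p pics; cat > h.py <<'E'
import numpy as np, cv2
from plant import sense, eyes, job, robot
def cam(n):
    c=eyes.camera(n); f=c['frame'].shape[0]/2/np.tan(np.radians(c['fovy'])/2)
    c['K']=np.array([[f,0,c['cx']],[0,f,c['cy']],[0,0,1]]); c['Dv']=np.array(c['D'],float); return c
def ray(c,uv):
    p=cv2.undistortPoints(np.array(uv,float).reshape(-1,1,2),c['K'],c['Dv']).reshape(-1,2)
    d=np.c_[p[:,0],-p[:,1],-np.ones(len(p))]; E=np.array(c['extrinsics'])
    return -E[:3,:3].T@E[:3,3], d@E[:3,:3]
def onplane(c,uv,z):
    o,d=ray(c,uv); return o+d*((z-o[2])/d[:,2])[:,None]
def bydepth(c,uv):
    o,d=ray(c,uv); uv=np.array(uv,int).reshape(-1,2); r=c['range_z'][uv[:,1],uv[:,0]]
    return o+d*r[:,None]
def save(c,n): cv2.imwrite('pics/'+n,c['frame'][:,:,::-1])
E
python3 - <<'E'
from h import *
for n in('scene','top'):
    c=cam(n); save(c,n+'0.png'); o,_=ray(c,[[0,0]]); print(n,o,c['fovy'],c['cx'],c['cy'],c['D'])
print(robot.tcp_to_tips,sense())
E
```

```text
scene [-0.06692868  0.64207498  0.59857746] 55.188463784696744 279.4578619975919 212.56064525813758 [-0.08827703  0.          0.          0.          0.        ]
top [0.28355967 0.03759077 1.32506827] 46.04999143611027 279.45427063474716 210.26161153389327 [-0.06513989  0.          0.          0.          0.        ]
0.022 {'t': 0.1, 'qpos': array([ 1.07947974,  0.41794654, -0.01031759,  1.61407267,  0.00470595,
        1.11069652, -0.05299966]), 'joint_velocities': array([-0.0011914 , -0.00330174,  0.00219181, -0.00186649, -0.00043292,
       -0.00194537,  0.00021462]), 'tau': array([ 3.67690038e-03, -8.52572536e+01,  6.41522314e-01, -4.26696074e+01,
       -4.88090480e-02,  1.63005595e-02, -7.51959101e-05]), 'tool_pos': array([ 0.2716194 , -0.56256161,  0.22688499]), 'orientation': array([-5.24758080e-04,  9.74811724e-01,  2.23028701e-01, -1.63532757e-04]), 'contact_force': array([ 0.05020014,  0.80315749, -0.53167431]), 'moment': array([-0.02366411, -0.01126558, -0.0007053 ]), 'grip_force': 0.0, 'width': 0.09403478145106794}
```

View pics/top0.png

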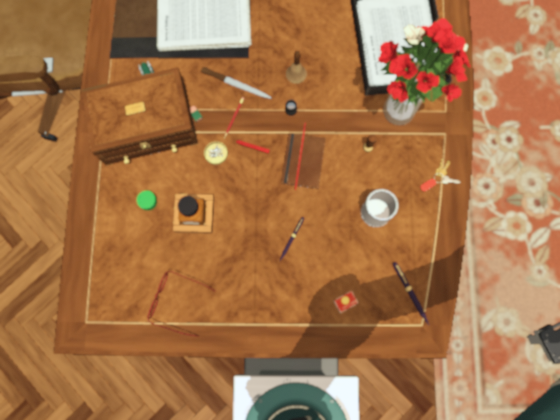

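View pics/scene0.png

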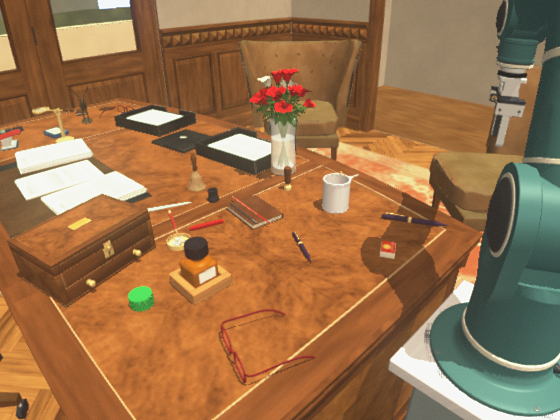

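The top view shows a small pen at (292,238), a large pen at (409,290), the pot at (379,208), the stand, bottle and cap at (190,210), the green decoy cap at (146,200), and red pencils at (253,146) and (300,155). I'll measure both pens.

```bash
python3 - <<'E'
from h import *
c=cam('top'); im=c['frame']; g=im.astype(int)
def pen(x0,y0,x1,y1):
    s=g[y0:y1,x0:x1]; m=((s[:,:,0]-s[:,:,2]<25)).astype(np.uint8)
    n,l,st,_=cv2.connectedComponentsWithStats(m); 
    k=1+np.argmax(st[1:,4]); ys,xs=np.nonzero(l==k); P=onplane(c,np.c_[xs+x0,ys+y0],.008)[:,:2]
    mu=P.mean(0); w,v=np.linalg.eigh(np.cov((P-mu).T)); t=(P-mu)@v[:,1]
    print(len(xs),'ends',mu+t.min()*v[:,1],mu+t.max()*v[:,1],np.ptp(t),np.ptp((P-mu)@v[:,0]))
pen(270,205,315,270); pen(385,255,432,325)
r=c['range_z']
# points by depth around pot and bottle
def pts(x0,y0,x1,y1):
    u,v=np.meshgrid(np.arange(x0,x1),np.arange(y0,y1)); return bydepth(c,np.c_[u.ravel(),v.ravel()])
P=pts(350,180,410,240); Q=P[(P[:,2]>.085)&(P[:,2]<.105)]; print('pot',cv2.minEnclosingCircle(Q[:,:2].astype(np.float32)),len(Q))
P=pts(165,185,220,240); Q=P[P[:,2]>.107]; print('cap',cv2.minEnclosingCircle(Q[:,:2].astype(np.float32)),np.median(Q[:,2]),len(Q))
Q=P[(P[:,2]>.022)&(P[:,2]<.04)]; print('stand',cv2.minAreaRect(Q[:,:2].astype(np.float32)),len(Q))
Q=P[(P[:,2]>.066)&(P[:,2]<.08)]; print('shoulder',cv2.minAreaRect(Q[:,:2].astype(np.float32)),len(Q))
cv2.imwrite('pics/pens.png',np.hstack([cv2.resize(im[y:y+80,x:x+70],None,fx=5,fy=5,interpolation=2)[:,:,::-1] for x,y in((258,198),(375,250))]))
d=cam('scene'); cv2.imwrite('pics/pen_s.png',cv2.resize(d['frame'][215:280,260:340],None,fx=7,fy=7,interpolation=2)[:,:,::-1])
E
```

```text
35 ends [0.50876463 0.01068449] [0.46461356 0.03374412] 0.049810273775518096 0.004925906924900374
124 ends [ 0.36723125 -0.30281891] [ 0.29692383 -0.33939107] 0.07925059183247044 0.01237799662891521
pot ((0.5816141963005066, -0.21910782158374786), 0.04080144688487053) 189
cap ((0.4373961389064789, 0.16697216033935547), 0.20111045241355896) 0.11525141867349897 342
stand ((0.5729064345359802, 0.278541624546051), (0.10564994066953659, 0.10497259348630905), 88.98319244384766) 759
shoulder ((0.5719497799873352, 0.27718085050582886), (0.061790112406015396, 0.0631127655506134), 0.5200706720352173) 168
```

View pics/pens.png

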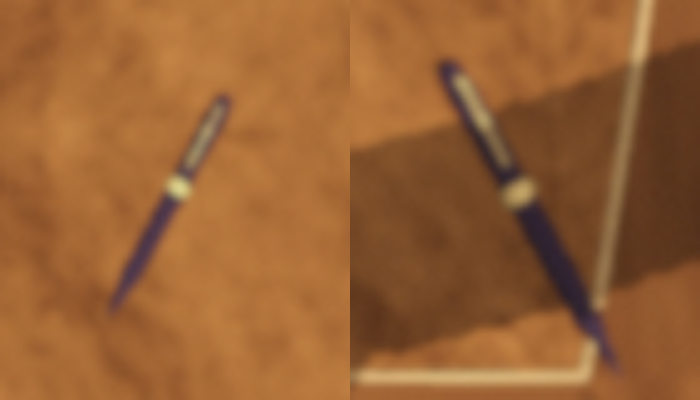

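```bash
python3 - <<'E'
from h import *
c=cam('top')
P=onplane(c,[[302.6,217.5],[280.2,260.8],[394.6,262.6],[428.4,324.4]],.007); print(P.round(4),np.linalg.norm(P[0]-P[1]),np.linalg.norm(P[2]-P[3]))
d=P[0]-P[1]; print('yaw',np.arctan2(d[1],d[0]),'mid',P[:2].mean(0))
u,v=np.meshgrid(np.arange(165,220),np.arange(185,240)); Q=bydepth(c,np.c_[u.ravel(),v.ravel()]); Q=Q[(Q[:,2]>.107)&(Q[:,2]<.13)&(np.abs(Q[:,0]-.573)<.1)]
print('cap',cv2.minEnclosingCircle(Q[:,:2].astype(np.float32)),Q[:,2].mean())
d=cam('scene'); print(bydepth(d,[[197,242],[195,247],[336,177],[300,240]]))
u,v=np.meshgrid(np.arange(285,320),np.arange(225,270)); Q=bydepth(d,np.c_[u.ravel(),v.ravel()]); Q=Q[(Q[:,2]>.007)&(Q[:,2]<.03)][:,:2]
print('pen by scene depth',len(Q),cv2.minAreaRect(Q.astype(np.float32)))
# scene pixels: project predicted ends
E=np.array(d['extrinsics'])
for X in P[:2]:
    q=E[:3,:3]@X+E[:3,3]; print(cv2.projectPoints(np.array([[q[0],-q[1],-q[2]]]),np.zeros(3),np.zeros(3),d['K'],d['Dv'])[0].ravel())
E
```

```text
[[ 0.5652 -0.0192  0.007 ]
 [ 0.4464  0.0411  0.007 ]
 [ 0.4431 -0.2657  0.007 ]
 [ 0.2807 -0.3484  0.007 ]] 0.13326369409847152 0.18222522057260418
yaw -0.46948855364568887 mid [0.50577851 0.01092281 0.007     ]
cap ((0.5727607011795044, 0.2777971923351288), 0.026395611464977264) 0.1147812122562284
[[ 0.57183171  0.27374362  0.11473428]
 [ 0.55819249  0.28803923  0.11542241]
 [ 0.60932474 -0.25096743  0.08099447]
 [ 0.52597514 -0.00335325  0.00910993]]
pen by scene depth 124 ((0.5082762241363525, 0.012152021750807762), (0.01122913509607315, 0.13061682879924774), 62.58445739746094)
[293.4137257  232.62612495]
[311.38120488 260.79641368]
```

View pics/pen_s.png

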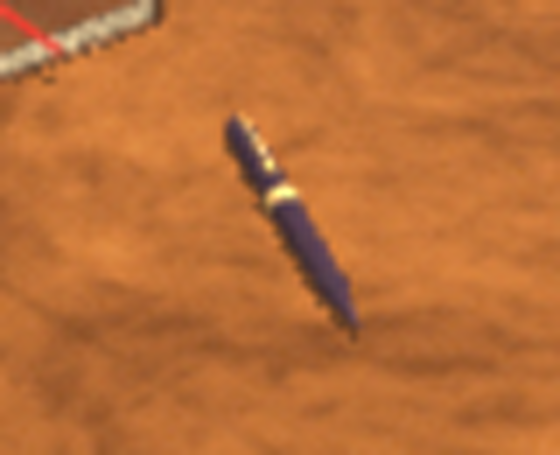

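The small pen measures about 133 mm in the top view, which fits the 138 mm described. It runs from clip (302.6,217.5) to foot (280.2,260.8), and the scene view agrees: clip (293.7,232), foot (310.7,262). The large one is about 182 mm, so I'm rejecting it. I'll go to above the pen's clip half.

```bash
python3 -m jog '[{"dx":14,"dy":28,"dz":-4,"wz":0.11},{"dx":14,"dy":28,"dz":-4,"wz":0.11},{"dx":14,"dy":28,"dz":-4,"wz":0.11},{"dx":14,"dy":28,"dz":-4,"wz":0.11},{"dx":14,"dy":28,"dz":-4,"wz":0.11},{"dx":14,"dy":28,"dz":-4,"wz":0.11},{"dx":14,"dy":28,"dz":-4,"wz":0.11},{"dx":14,"dy":28,"dz":-4,"wz":0.11},{"dx":14,"dy":28,"dz":-4,"wz":0.11},{"dx":14,"dy":28,"dz":-4,"wz":0.11}]' 0; python3 -c "
from h import *
s=sense();print(s['qpos'].round(3))"
```

```text
[ 1.08   0.418 -0.01   1.614  0.005  1.111 -0.053]$[0]: bad value
```

```bash
python3 -m jog '[{"dx":14,"dy":28,"dz":-4,"wx":0,"wy":0,"wz":0.11},{"dx":14,"dy":28,"dz":-4,"wx":0,"wy":0,"wz":0.11},{"dx":14,"dy":28,"dz":-4,"wx":0,"wy":0,"wz":0.11},{"dx":14,"dy":28,"dz":-4,"wx":0,"wy":0,"wz":0.11},{"dx":14,"dy":28,"dz":-4,"wx":0,"wy":0,"wz":0.11},{"dx":14,"dy":28,"dz":-4,"wx":0,"wy":0,"wz":0.11},{"dx":14,"dy":28,"dz":-4,"wx":0,"wy":0,"wz":0.11},{"dx":14,"dy":28,"dz":-4,"wx":0,"wy":0,"wz":0.11},{"dx":14,"dy":28,"dz":-4,"wx":0,"wy":0,"wz":0.11},{"dx":14,"dy":28,"dz":-4,"wx":0,"wy":0,"wz":0.11}]' 0; python3 -c "
from h import *
s=sense();print(s['qpos'].round(3),s['t'])"
```

```text
t: 1.13
tool_pos: [0.4121, -0.2814, 0.1874]
orientation: [0.0, 0.713, 0.702, -0.0]
contact_force: [0.7, -0.1, -0.0]
width: 0.0469
grip_force: 0.0
[ 0.837  0.257 -0.346  1.954  0.107  0.948  0.424] 1.1333
```

```bash
python3 -m jog '[{"dx":14,"dy":27,"dz":-9,"wx":0,"wy":0,"wz":0.111},{"dx":14,"dy":27,"dz":-9,"wx":0,"wy":0,"wz":0.111},{"dx":14,"dy":27,"dz":-9,"wx":0,"wy":0,"wz":0.111},{"dx":14,"dy":27,"dz":-9,"wx":0,"wy":0,"wz":0.111},{"dx":14,"dy":27,"dz":-9,"wx":0,"wy":0,"wz":0.111},{"dx":14,"dy":27,"dz":-9,"wx":0,"wy":0,"wz":0.111},{"dx":14,"dy":27,"dz":-9,"wx":0,"wy":0,"wz":0.111},{"dx":13,"dy":27,"dz":-9,"wx":0,"wy":0,"wz":0.111},{"dx":13,"dy":27,"dz":-9,"wx":0,"wy":0,"wz":0.111},{"dx":13,"dy":28,"dz":-9,"wx":0,"wy":0,"wz":0.111}]' 0; python3 - <<'E'
from h import *
s=sense();print(s['qpos'].round(3),s['t'])
c=cam('scene'); cv2.imwrite('pics/pre.png',cv2.resize(c['frame'][150:290,220:400],None,fx=4,fy=4,interpolation=2)[:,:,::-1])
E
```

```text
t: 1.97
tool_pos: [0.5493, -0.0107, 0.097]
orientation: [0.0, 0.236, 0.972, -0.0]
contact_force: [-0.7, -0.2, 0.6]
width: 0.047
grip_force: 0.0
[ 0.446  0.52  -0.61   1.895  0.39   0.846  0.729] 1.9667
```

View pics/pre.png

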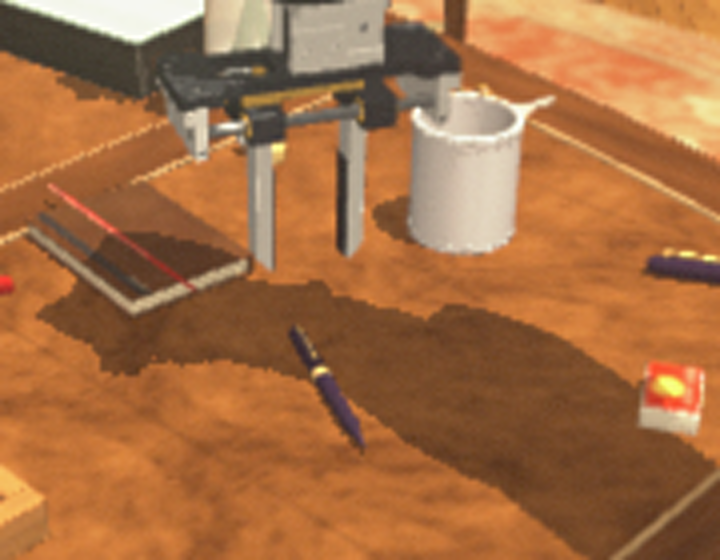

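The fingers straddle the clip half, with the pen at crop (295,330)–(362,448). Descending and gripping.

```bash
python3 -m jog '[{"dx":0,"dy":0,"dz":-12,"wx":0,"wy":0,"wz":0},{"dx":0,"dy":0,"dz":-20,"wx":0,"wy":0,"wz":0},{"dx":0,"dy":0,"dz":-20,"wx":0,"wy":0,"wz":0},{"dx":0,"dy":0,"dz":-12,"wx":0,"wy":0,"wz":0},{"dx":0,"dy":0,"dz":-8,"wx":0,"wy":0,"wz":0},{"dx":0,"dy":0,"dz":0,"wx":0,"wy":0,"wz":0},{"dx":0,"dy":0,"dz":0,"wx":0,"wy":0,"wz":0},{"dx":0,"dy":0,"dz":0,"wx":0,"wy":0,"wz":0},{"dx":0,"dy":0,"dz":0,"wx":0,"wy":0,"wz":0},{"dx":0,"dy":0,"dz":0,"wx":0,"wy":0,"wz":0}]' && python3 -m jog '[{"dx":0,"dy":0,"dz":0,"wx":0,"wy":0,"wz":0},{"dx":0,"dy":0,"dz":0,"wx":0,"wy":0,"wz":0},{"dx":0,"dy":0,"dz":0,"wx":0,"wy":0,"wz":0},{"dx":0,"dy":0,"dz":0,"wx":0,"wy":0,"wz":0},{"dx":0,"dy":0,"dz":0,"wx":0,"wy":0,"wz":0},{"dx":0,"dy":0,"dz":0,"wx":0,"wy":0,"wz":0},{"dx":0,"dy":0,"dz":0,"wx":0,"wy":0,"wz":0},{"dx":0,"dy":0,"dz":0,"wx":0,"wy":0,"wz":0},{"dx":0,"dy":0,"dz":0,"wx":0,"wy":0,"wz":0},{"dx":0,"dy":0,"dz":0,"wx":0,"wy":0,"wz":0}]' -1
```

```text
t: 2.85
tool_pos: [0.5492, -0.012, 0.0261]
orientation: [0.001, 0.239, 0.971, -0.0]
contact_force: [-0.1, 0.3, 0.2]
width: 0.0471
grip_force: 0.0
t: 3.68
tool_pos: [0.5487, -0.0118, 0.0254]
orientation: [-0.0, 0.239, 0.971, -0.0]
contact_force: [-0.1, -0.1, 0.8]
width: 0.0118
grip_force: 30.0
```

```bash
python3 -m jog '[{"dx":0,"dy":0,"dz":15,"wx":0,"wy":0,"wz":0},{"dx":0,"dy":0,"dz":30,"wx":0,"wy":0,"wz":0},{"dx":0,"dy":-10,"dz":30,"wx":-0.052,"wy":-0.102,"wz":0},{"dx":0,"dy":-10,"dz":30,"wx":-0.052,"wy":-0.102,"wz":0},{"dx":0,"dy":-10,"dz":30,"wx":-0.052,"wy":-0.102,"wz":0},{"dx":0,"dy":-10,"dz":30,"wx":-0.052,"wy":-0.102,"wz":0},{"dx":0,"dy":-10,"dz":30,"wx":-0.052,"wy":-0.102,"wz":0},{"dx":0,"dy":-10,"dz":20,"wx":-0.052,"wy":-0.102,"wz":0},{"dx":0,"dy":-10,"dz":15,"wx":-0.052,"wy":-0.102,"wz":0},{"dx":0,"dy":-10,"dz":0,"wx":-0.052,"wy":-0.102,"wz":0}]'; python3 - <<'E'
from h import *
from scipy.spatial.transform import Rotation as R
s=sense();print(s['qpos'].round(3),s['t'],s['width']);q=s['orientation'];print(R.from_quat([*q[1:],q[0]]).as_matrix().round(3))
E
```

```text
t: 4.52
tool_pos: [0.5482, -0.085, 0.2477]
orientation: [0.376, 0.223, 0.895, -0.095]
contact_force: [1.3, -1.4, -0.5]
width: 0.0123
grip_force: 30.0
[ 0.284  0.038 -0.432  2.3    1.336  0.466 -0.204] 4.5167 0.012254667109568388
[[-0.618  0.47   0.63 ]
 [ 0.328  0.883 -0.337]
 [-0.714 -0.002 -0.7  ]]
```

```bash
python3 -m jog '[{"dx":0,"dy":-10,"dz":10,"wx":-0.050,"wy":-0.100,"wz":0},{"dx":2,"dy":-15,"dz":10,"wx":-0.050,"wy":-0.1,"wz":0},{"dx":2,"dy":-15,"dz":0,"wx":-0.050,"wy":-0.1,"wz":0},{"dx":2,"dy":-15,"dz":0,"wx":-0.050,"wy":-0.1,"wz":0},{"dx":2,"dy":-15,"dz":0,"wx":0,"wy":0,"wz":0},{"dx":2,"dy":-15,"dz":0,"wx":0,"wy":0,"wz":0},{"dx":2,"dy":-15,"dz":0,"wx":0,"wy":0,"wz":0},{"dx":2,"dy":-15,"dz":0,"wx":0,"wy":0,"wz":0},{"dx":2,"dy":-10,"dz":0,"wx":0,"wy":0,"wz":0},{"dx":0,"dy":0,"dz":0,"wx":0,"wy":0,"wz":0}]'; cat > st.py <<'E'
from h import *
from scipy.spatial.transform import Rotation as R
s=sense();print(s['qpos'].round(3),s['t'],s['width']);q=s['orientation'];M=R.from_quat([*q[1:],q[0]]).as_matrix();print(M.round(3))
p=s['tool_pos']+M[:,2]*.017; print('foot',p+M[:,0]*.117,'clip',p-M[:,0]*.021)
E
python3 st.py; python3 -c "
from h import *
c=cam('scene'); cv2.imwrite('pics/pot1.png',cv2.resize(c['frame'][80:240,240:440],None,fx=3,fy=3,interpolation=2)[:,:,::-1])"
```

```text
t: 5.35
tool_pos: [0.5584, -0.1988, 0.254]
orientation: [0.482, 0.218, 0.838, -0.135]
contact_force: [0.0, -0.1, -0.5]
width: 0.0117
grip_force: 30.0
[ 0.41   0.115 -0.324  2.397  2.298  0.544 -0.982] 5.35 0.011700249782459624
[[-0.44   0.495  0.749]
 [ 0.234  0.869 -0.436]
 [-0.867 -0.016 -0.499]]
foot [ 0.5196382  -0.17873674  0.14408642] clip [ 0.58040048 -0.21109013  0.26369077]
```

View pics/pot1.png

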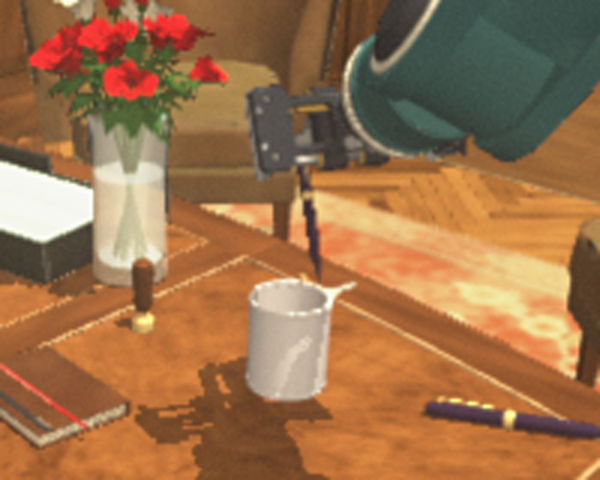

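The pen is held firmly and leaning about 30°, with its foot just above and behind the pot (crop 318,275). Shifting, then part of the descent.

```bash
python3 -m jog '[{"dx":10,"dy":-7,"dz":0,"wx":0,"wy":0,"wz":0},{"dx":10,"dy":-7,"dz":0,"wx":0,"wy":0,"wz":0},{"dx":10,"dy":-7,"dz":0,"wx":0,"wy":0,"wz":0},{"dx":11,"dy":-8,"dz":0,"wx":0,"wy":0,"wz":0},{"dx":0,"dy":0,"dz":-10,"wx":0,"wy":0,"wz":0},{"dx":0,"dy":0,"dz":-10,"wx":0,"wy":0,"wz":0},{"dx":0,"dy":0,"dz":-10,"wx":0,"wy":0,"wz":0},{"dx":0,"dy":0,"dz":0,"wx":0,"wy":0,"wz":0},{"dx":0,"dy":0,"dz":0,"wx":0,"wy":0,"wz":0},{"dx":0,"dy":0,"dz":0,"wx":0,"wy":0,"wz":0}]'; python3 st.py
```

```text
t: 6.23
tool_pos: [0.6001, -0.226, 0.2243]
orientation: [0.482, 0.217, 0.838, -0.134]
contact_force: [0.1, -0.1, -0.3]
width: 0.0119
grip_force: 30.0
[ 0.449  0.262 -0.315  2.317  2.431  0.586 -1.054] 6.2333 0.01189457356057014
[[-0.441  0.493  0.75 ]
 [ 0.234  0.87  -0.434]
 [-0.867 -0.016 -0.499]]
foot [ 0.56128374 -0.2060811   0.11439372] clip [ 0.62211188 -0.23830491  0.23399958]
```

```bash
cat >> h.py <<'E'
def proj(d,X):
    E=np.array(d['extrinsics']); q=E[:3,:3]@np.array(X)+E[:3,3]
    return cv2.projectPoints(np.array([[q[0],-q[1],-q[2]]]),np.zeros(3),np.zeros(3),d['K'],d['Dv'])[0].ravel()
E
python3 - <<'E'
from h import *
d=cam('scene'); f=[.5613,-.2061,.1144]; p=proj(d,f); print(p, proj(d,[.5816,-.219,.095]))
g=d['frame'].astype(int); s=g[130:190,310:370]; m=(s.sum(2)<200)&(s[:,:,0]-s[:,:,2]<15)
for y in range(0,60,3): print(y+130,(np.nonzero(m[y])[0]+310).tolist())
u,v=np.meshgrid(np.arange(310,370),np.arange(130,190)); Q=bydepth(d,np.c_[u.ravel(),v.ravel()]).reshape(60,60,3)
ys,xs=np.nonzero(m); print(Q[ys[-6:],xs[-6:]],ys[-6:]+130,xs[-6:]+310)
E
```

```text
[340.0098827  176.10354708] [336.85559022 178.75959073]
130 [337, 338, 339, 340, 341, 342, 343, 344, 345, 346, 358, 359, 360, 361, 362, 363, 364, 365, 366, 367, 368]
133 [340, 343, 344, 345, 362, 363, 364, 365, 366, 367, 368, 369]
136 [320, 342, 343, 344, 345, 346]
139 [342, 343, 344, 345]
142 [334]
145 [334, 335]
148 []
151 [336]
154 [336]
157 [336, 337]
160 [337]
163 [337, 338]
166 [338]
169 [338]
172 []
175 []
178 []
181 []
184 []
187 []
[[ 0.57647457 -0.21349477  0.14188995]
 [ 0.57368173 -0.21007739  0.14069528]
 [ 0.57406464 -0.21088452  0.13723319]
 [ 0.57115916 -0.21172347  0.13786039]
 [ 0.57187861 -0.20827354  0.13561952]
 [ 0.57264659 -0.20959533  0.13186251]] [165 166 167 167 168 169] [338 338 338 339 338 338]
```

The foot matches the prediction. Descending into the pot.

```bash
python3 -m jog '[{"dx":0,"dy":0,"dz":-12,"wx":0,"wy":0,"wz":0},{"dx":0,"dy":0,"dz":-12,"wx":0,"wy":0,"wz":0},{"dx":0,"dy":0,"dz":-12,"wx":0,"wy":0,"wz":0},{"dx":0,"dy":0,"dz":-12,"wx":0,"wy":0,"wz":0},{"dx":0,"dy":0,"dz":-12,"wx":0,"wy":0,"wz":0},{"dx":0,"dy":0,"dz":-12,"wx":0,"wy":0,"wz":0},{"dx":0,"dy":0,"dz":-10,"wx":0,"wy":0,"wz":0},{"dx":0,"dy":0,"dz":-10,"wx":0,"wy":0,"wz":0},{"dx":0,"dy":0,"dz":0,"wx":0,"wy":0,"wz":0},{"dx":0,"dy":0,"dz":0,"wx":0,"wy":0,"wz":0}]'; python3 st.py; python3 -c "
from h import *
c=cam('scene'); cv2.imwrite('pics/pot2.png',cv2.resize(c['frame'][80:240,240:440],None,fx=3,fy=3,interpolation=2)[:,:,::-1])"
```

```text
t: 7.12
tool_pos: [0.5998, -0.2259, 0.1321]
orientation: [0.482, 0.217, 0.838, -0.135]
contact_force: [-0.0, 0.4, 0.1]
width: 0.0118
grip_force: 30.0
[ 0.463  0.5   -0.338  2.34   2.595  0.823 -1.199] 7.1167 0.011844535955202814
[[-0.441  0.493  0.75 ]
 [ 0.234  0.87  -0.434]
 [-0.867 -0.016 -0.499]]
foot [ 0.56094239 -0.20600402  0.0222226 ] clip [ 0.6218178  -0.23823598  0.14180222]
```

View pics/pot2.png

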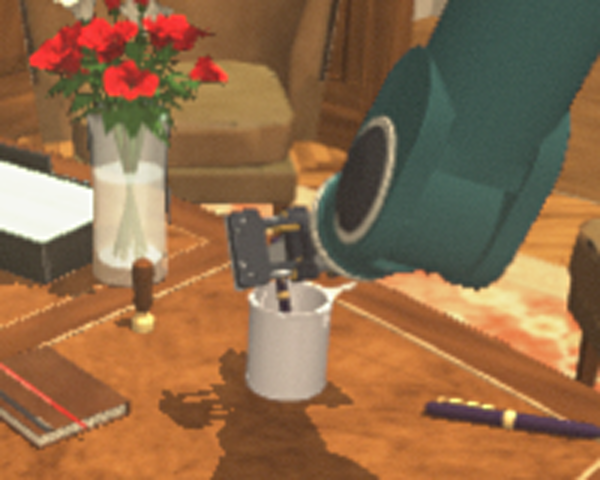

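The pen is inside the pot, entering at crop (285,300). Lowering slightly, releasing, and backing off along the fingers.

```bash
python3 -m jog '[{"dx":0,"dy":0,"dz":-3,"wx":0,"wy":0,"wz":0},{"dx":0,"dy":0,"dz":-3,"wx":0,"wy":0,"wz":0},{"dx":0,"dy":0,"dz":0,"wx":0,"wy":0,"wz":0},{"dx":0,"dy":0,"dz":0,"wx":0,"wy":0,"wz":0},{"dx":0,"dy":0,"dz":0,"wx":0,"wy":0,"wz":0},{"dx":0,"dy":0,"dz":0,"wx":0,"wy":0,"wz":0},{"dx":0,"dy":0,"dz":0,"wx":0,"wy":0,"wz":0},{"dx":0,"dy":0,"dz":0,"wx":0,"wy":0,"wz":0},{"dx":0,"dy":0,"dz":0,"wx":0,"wy":0,"wz":0},{"dx":0,"dy":0,"dz":0,"wx":0,"wy":0,"wz":0}]' && python3 -m jog '[{"dx":0,"dy":0,"dz":0,"wx":0,"wy":0,"wz":0},{"dx":0,"dy":0,"dz":0,"wx":0,"wy":0,"wz":0},{"dx":0,"dy":0,"dz":0,"wx":0,"wy":0,"wz":0},{"dx":0,"dy":0,"dz":0,"wx":0,"wy":0,"wz":0},{"dx":-7,"dy":4,"dz":5,"wx":0,"wy":0,"wz":0},{"dx":-15,"dy":9,"dz":10,"wx":0,"wy":0,"wz":0},{"dx":-15,"dy":9,"dz":10,"wx":0,"wy":0,"wz":0},{"dx":-15,"dy":9,"dz":10,"wx":0,"wy":0,"wz":0},{"dx":-15,"dy":9,"dz":10,"wx":0,"wy":0,"wz":0},{"dx":-15,"dy":9,"dz":10,"wx":0,"wy":0,"wz":0}]' -0.4; python3 st.py; python3 -c "
from h import *
c=cam('scene'); cv2.imwrite('pics/pot3.png',cv2.resize(c['frame'][80:240,240:440],None,fx=3,fy=3,interpolation=2)[:,:,::-1])"
```

```text
t: 8.0
tool_pos: [0.5996, -0.2259, 0.1259]
orientation: [0.482, 0.217, 0.838, -0.134]
contact_force: [0.0, 0.3, -0.4]
width: 0.0119
grip_force: 30.0
t: 8.83
tool_pos: [0.5162, -0.1763, 0.1813]
orientation: [0.482, 0.217, 0.838, -0.135]
contact_force: [0.5, -0.8, -0.5]
width: 0.0279
grip_force: 0.0
[ 0.41   0.259 -0.397  2.533  2.437  0.797 -1.188] 8.8333 0.02794744948587937
[[-0.441  0.493  0.75 ]
 [ 0.233  0.87  -0.434]
 [-0.867 -0.017 -0.499]]
foot [ 0.4773395  -0.15641938  0.07147384] clip [ 0.53822006 -0.18862992  0.1910566 ]
```

View pics/pot3.png

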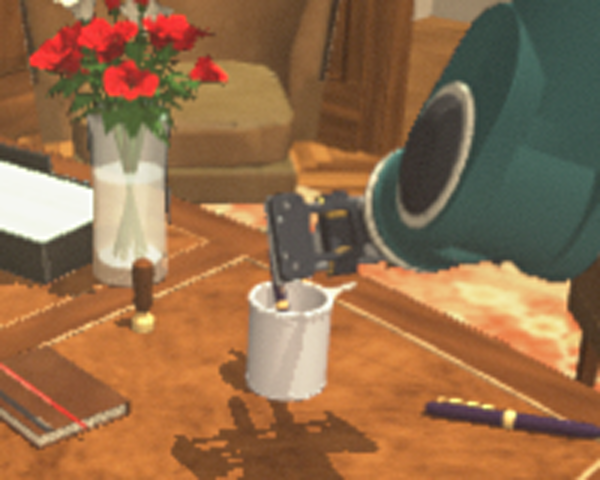

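The pen stands clip up in the pot, leaning on the rim at crop (283,300), and it's been let go. Moving up and away, back to tool down, toward the bottle.

```bash
python3 -m jog '[{"dx":-12,"dy":7,"dz":15,"wx":0,"wy":0,"wz":0},{"dx":-5,"dy":15,"dz":15,"wx":0,"wy":0,"wz":0},{"dx":0,"dy":22,"dz":15,"wx":0.052,"wy":0.09,"wz":0},{"dx":0,"dy":22,"dz":15,"wx":0.052,"wy":0.09,"wz":0},{"dx":0,"dy":22,"dz":10,"wx":0.052,"wy":0.09,"wz":0},{"dx":0,"dy":22,"dz":0,"wx":0.052,"wy":0.09,"wz":0},{"dx":0,"dy":22,"dz":0,"wx":0.052,"wy":0.09,"wz":0},{"dx":0,"dy":22,"dz":0,"wx":0.052,"wy":0.09,"wz":0},{"dx":0,"dy":22,"dz":0,"wx":0.052,"wy":0.09,"wz":0},{"dx":0,"dy":22,"dz":0,"wx":0.052,"wy":0.09,"wz":0}]' 0.5; python3 st.py
```

```text
t: 9.72
tool_pos: [0.4944, -0.0839, 0.2273]
orientation: [0.28, 0.246, 0.921, -0.116]
contact_force: [0.0, -1.2, 1.0]
width: 0.0703
grip_force: 0.0
[ 0.318  0.009 -0.476  2.282  0.877  0.581  0.205] 9.7167 0.07033464415193878
[[-0.721  0.518  0.459]
 [ 0.389  0.852 -0.351]
 [-0.573 -0.075 -0.816]]
foot [ 0.41778299 -0.04442282  0.14636739] clip [ 0.51734733 -0.0980722   0.22544133]
```

```bash
python3 -m jog '[{"dx":5,"dy":24,"dz":0,"wx":0.0535,"wy":0.07,"wz":0},{"dx":5,"dy":24,"dz":0,"wx":0.0535,"wy":0.07,"wz":0},{"dx":5,"dy":24,"dz":0,"wx":0.0535,"wy":0.07,"wz":0},{"dx":5,"dy":24,"dz":0,"wx":0.0535,"wy":0.07,"wz":0},{"dx":5,"dy":24,"dz":0,"wx":0.0535,"wy":0.07,"wz":0},{"dx":5,"dy":24,"dz":0,"wx":0.0535,"wy":0.07,"wz":0},{"dx":5,"dy":24,"dz":0,"wx":0.0535,"wy":0.07,"wz":0},{"dx":5,"dy":24,"dz":0,"wx":0,"wy":0,"wz":0},{"dx":5,"dy":24,"dz":0,"wx":0,"wy":0,"wz":0},{"dx":0,"dy":0,"dz":0,"wx":0,"wy":0,"wz":0}]' 0.5; python3 st.py; python3 - <<'E'
from h import *
c=cam('top')
u,v=np.meshgrid(np.arange(165,220),np.arange(185,240)); Q=bydepth(c,np.c_[u.ravel(),v.ravel()]); Q=Q[(Q[:,2]>.107)&(Q[:,2]<.13)&(np.hypot(Q[:,0]-.573,Q[:,1]-.278)<.05)]
print('cap',cv2.minEnclosingCircle(Q[:,:2].astype(np.float32)),Q[:,:2].mean(0),len(Q))
g=c['frame'].astype(int); s=g[180:240,165:220]; m=(s.max(2)<75).astype(np.uint8)
n,l,st,ce=cv2.connectedComponentsWithStats(m); k=1+np.argmax(st[1:,4]); print('dark',st[k],onplane(c,[ce[k]+[165,180]],.1145))
d=cam('scene'); u,v=np.meshgrid(np.arange(175,220),np.arange(230,260)); Q=bydepth(d,np.c_[u.ravel(),v.ravel()]); Q=Q[(Q[:,2]>.112)&(Q[:,2]<.119)&(np.hypot(Q[:,0]-.573,Q[:,1]-.278)<.05)]
print('cap scene',cv2.minEnclosingCircle(Q[:,:2].astype(np.float32)),Q.mean(0),len(Q))
E
```

```text
t: 10.55
tool_pos: [0.5398, 0.1355, 0.2272]
orientation: [0.001, 0.257, 0.966, -0.0]
contact_force: [-0.3, 1.6, -0.5]
width: 0.0705
grip_force: 0.0
[ 0.184  0.35  -0.6    1.772  0.222  1.086  0.56 ] 10.55 0.07048619261981885
[[-0.868  0.496  0.002]
 [ 0.496  0.868 -0.   ]
 [-0.002  0.    -1.   ]]
foot [0.43828591 0.19355081 0.2100209 ] clip [0.55808829 0.12505744 0.21023654]
cap ((0.5727432370185852, 0.2783451974391937), 0.026965204626321793) [0.57195496 0.27757415] 327
dark [ 14  17  19  19 258] [[0.57046181 0.27451336 0.1145    ]]
cap scene ((0.5728171467781067, 0.27984896302223206), 0.025939781218767166) [0.57216378 0.27945914 0.11449903] 258
```

```bash
python3 -m jog '[{"dx":5,"dy":20,"dz":0,"wx":0,"wy":0,"wz":0},{"dx":5,"dy":25,"dz":-5,"wx":0,"wy":0,"wz":0},{"dx":5,"dy":25,"dz":-10,"wx":0,"wy":0,"wz":0},{"dx":6,"dy":25,"dz":-10,"wx":0,"wy":0,"wz":0},{"dx":6,"dy":25,"dz":-10,"wx":0,"wy":0,"wz":0},{"dx":6,"dy":23,"dz":-10,"wx":0,"wy":0,"wz":0},{"dx":0,"dy":0,"dz":-10,"wx":0,"wy":0,"wz":0},{"dx":0,"dy":0,"dz":-10,"wx":0,"wy":0,"wz":0},{"dx":0,"dy":0,"dz":-10,"wx":0,"wy":0,"wz":0},{"dx":0,"dy":0,"dz":0,"wx":0,"wy":0,"wz":0}]' 0.5; python3 st.py|head -1
```

```text
t: 11.48
tool_pos: [0.5728, 0.2718, 0.1504]
orientation: [0.001, 0.26, 0.966, -0.002]
contact_force: [-1.0, -0.2, -0.2]
width: 0.0703
grip_force: 0.0
[-0.083  0.576 -0.569  1.642  0.354  1.03   0.281] 11.4833 0.07026697162163284
```

```bash
python3 -m jog '[{"dx":0,"dy":6.5,"dz":0,"wx":0,"wy":0,"wz":0},{"dx":0,"dy":0,"dz":0,"wx":0,"wy":0,"wz":0},{"dx":0,"dy":0,"dz":-10,"wx":0,"wy":0,"wz":0},{"dx":0,"dy":0,"dz":-10,"wx":0,"wy":0,"wz":0},{"dx":0,"dy":0,"dz":-10,"wx":0,"wy":0,"wz":0},{"dx":0,"dy":0,"dz":-8,"wx":0,"wy":0,"wz":0},{"dx":0,"dy":0,"dz":-4,"wx":0,"wy":0,"wz":0},{"dx":0,"dy":0,"dz":0,"wx":0,"wy":0,"wz":0},{"dx":0,"dy":0,"dz":0,"wx":0,"wy":0,"wz":0},{"dx":0,"dy":0,"dz":0,"wx":0,"wy":0,"wz":0}]'; python3 st.py|head -1
```

```text
t: 12.32
tool_pos: [0.5735, 0.2806, 0.1107]
orientation: [0.002, 0.259, 0.966, -0.001]
contact_force: [-0.5, -0.5, 0.4]
width: 0.0702
grip_force: 0.0
[-0.111  0.628 -0.55   1.659  0.387  0.964  0.247] 12.3167 0.07022007841801095
```

```bash
python3 -m jog '[{"dx":-0.5,"dy":-1.5,"dz":-2.5,"wx":0,"wy":0,"wz":0},{"dx":0,"dy":0,"dz":0,"wx":0,"wy":0,"wz":0},{"dx":0,"dy":0,"dz":0,"wx":0,"wy":0,"wz":0},{"dx":0,"dy":0,"dz":0,"wx":0,"wy":0,"wz":0},{"dx":0,"dy":0,"dz":0,"wx":0,"wy":0,"wz":0},{"dx":0,"dy":0,"dz":0,"wx":0,"wy":0,"wz":0},{"dx":0,"dy":0,"dz":0,"wx":0,"wy":0,"wz":0},{"dx":0,"dy":0,"dz":0,"wx":0,"wy":0,"wz":0},{"dx":0,"dy":0,"dz":0,"wx":0,"wy":0,"wz":0},{"dx":0,"dy":0,"dz":0,"wx":0,"wy":0,"wz":0}]' -1; python3 st.py|head -1
```

```text
t: 13.15
tool_pos: [0.5729, 0.2789, 0.1079]
orientation: [0.001, 0.259, 0.966, -0.001]
contact_force: [-0.1, -0.7, 1.2]
width: 0.0519
grip_force: 30.0
[-0.109  0.63  -0.549  1.664  0.389  0.958  0.248] 13.15 0.05185877568158721
```

Cap gripped (51.9 mm) with hardly any side force. Pressing down.

```bash
python3 -m jog '[{"dx":0,"dy":0,"dz":-1,"wx":0,"wy":0,"wz":0},{"dx":0,"dy":0,"dz":-1,"wx":0,"wy":0,"wz":0},{"dx":0,"dy":0,"dz":-1,"wx":0,"wy":0,"wz":0},{"dx":0,"dy":0,"dz":-1,"wx":0,"wy":0,"wz":0},{"dx":0,"dy":0,"dz":-1,"wx":0,"wy":0,"wz":0},{"dx":0,"dy":0,"dz":-1,"wx":0,"wy":0,"wz":0},{"dx":0,"dy":0,"dz":-1,"wx":0,"wy":0,"wz":0},{"dx":0,"dy":0,"dz":0,"wx":0,"wy":0,"wz":0},{"dx":0,"dy":0,"dz":0,"wx":0,"wy":0,"wz":0},{"dx":0,"dy":0,"dz":0,"wx":0,"wy":0,"wz":0}]'; python3 st.py|head -1
```

```text
t: 13.98
tool_pos: [0.5729, 0.279, 0.1012]
orientation: [0.002, 0.259, 0.966, -0.001]
contact_force: [-1.8, -2.8, 8.8]
width: 0.0519
grip_force: 30.0
[-0.112  0.638 -0.545  1.668  0.394  0.947  0.243] 13.9833 0.051928895985963376
```

```bash
python3 -m jog '[{"dx":0,"dy":0,"dz":-0.6,"wx":0,"wy":0,"wz":0},{"dx":0,"dy":0,"dz":0,"wx":0,"wy":0,"wz":0},{"dx":0,"dy":0,"dz":0,"wx":0,"wy":0,"wz":0},{"dx":0,"dy":0,"dz":0,"wx":0,"wy":0,"wz":0.03},{"dx":0,"dy":0,"dz":0,"wx":0,"wy":0,"wz":0.03},{"dx":0,"dy":0,"dz":0,"wx":0,"wy":0,"wz":0.03},{"dx":0,"dy":0,"dz":0,"wx":0,"wy":0,"wz":0.03},{"dx":0,"dy":0,"dz":0,"wx":0,"wy":0,"wz":0.03},{"dx":0,"dy":0,"dz":0,"wx":0,"wy":0,"wz":0},{"dx":0,"dy":0,"dz":0,"wx":0,"wy":0,"wz":0}]'; python3 st.py|head -1; python3 -c "
from h import *
print(sense()['moment'])"
```

```text
t: 14.82
tool_pos: [0.5733, 0.2793, 0.1008]
orientation: [0.002, 0.186, 0.983, -0.0]
contact_force: [-0.5, -0.3, 10.6]
width: 0.0516
grip_force: 30.0
[-0.089  0.647 -0.579  1.667  0.421  0.952  0.375] 14.8167 0.051554323793834456
[-0.11959542 -0.01380291  0.110175  ]
```

Already 8.6° past the lock with low moment. A touch more push, then continue to ~62°.

```bash
python3 -m jog '[{"dx":0,"dy":0,"dz":-0.5,"wx":0,"wy":0,"wz":0.03},{"dx":0,"dy":0,"dz":0,"wx":0,"wy":0,"wz":0.05},{"dx":0,"dy":0,"dz":0,"wx":0,"wy":0,"wz":0.05},{"dx":0,"dy":0,"dz":0,"wx":0,"wy":0,"wz":0.05},{"dx":0,"dy":0,"dz":0,"wx":0,"wy":0,"wz":0.05},{"dx":0,"dy":0,"dz":0,"wx":0,"wy":0,"wz":0.05},{"dx":0,"dy":0,"dz":0,"wx":0,"wy":0,"wz":0.05},{"dx":0,"dy":0,"dz":0,"wx":0,"wy":0,"wz":0.05},{"dx":0,"dy":0,"dz":0,"wx":0,"wy":0,"wz":0.05},{"dx":0,"dy":0,"dz":0,"wx":0,"wy":0,"wz":0.03}]'; python3 -c "
from h import *
print(sense()['moment'],sense()['qpos'])"
```

```text
t: 15.65
tool_pos: [0.5737, 0.2795, 0.1008]
orientation: [0.003, -0.044, 0.999, 0.0]
contact_force: [0.5, -0.8, 14.9]
width: 0.0517
grip_force: 30.0
[-0.08384574 -0.09246229 -0.09654885] [-0.01994072  0.67629647 -0.68256597  1.66522391  0.49992613  0.97627786
  0.77983994]
```

```bash
python3 -m jog '[{"dx":0,"dy":0,"dz":0,"wx":0,"wy":0,"wz":0.06},{"dx":0,"dy":0,"dz":0,"wx":0,"wy":0,"wz":0.06},{"dx":0,"dy":0,"dz":0,"wx":0,"wy":0,"wz":0.06},{"dx":0,"dy":0,"dz":0,"wx":0,"wy":0,"wz":0.06},{"dx":0,"dy":0,"dz":0,"wx":0,"wy":0,"wz":0.06},{"dx":0,"dy":0,"dz":0,"wx":0,"wy":0,"wz":0.06},{"dx":0,"dy":0,"dz":0,"wx":0,"wy":0,"wz":0.06},{"dx":0,"dy":0,"dz":0,"wx":0,"wy":0,"wz":0.06},{"dx":0,"dy":0,"dz":0,"wx":0,"wy":0,"wz":0},{"dx":0,"dy":0,"dz":0,"wx":0,"wy":0,"wz":0}]'; python3 -c "
from h import *
print(sense()['moment'],sense()['qpos'])"
```

```text
t: 16.48
tool_pos: [0.5736, 0.2795, 0.1008]
orientation: [0.003, -0.28, 0.96, 0.0]
contact_force: [-0.0, -1.3, 14.5]
width: 0.0519
grip_force: 30.0
[-0.19612037  0.00354255  0.11892967] [ 0.04728346  0.71307229 -0.78772866  1.66354911  0.58165778  1.00808154
  1.20035289]
```

Turned 62.5° and still pressed at 14.5 N. Lifting gently.

```bash
python3 -m jog '[{"dx":0,"dy":0,"dz":2,"wx":0,"wy":0,"wz":0},{"dx":0,"dy":0,"dz":2,"wx":0,"wy":0,"wz":0},{"dx":0,"dy":0,"dz":2,"wx":0,"wy":0,"wz":0},{"dx":0,"dy":0,"dz":2,"wx":0,"wy":0,"wz":0},{"dx":0,"dy":0,"dz":2,"wx":0,"wy":0,"wz":0},{"dx":0,"dy":0,"dz":2,"wx":0,"wy":0,"wz":0},{"dx":0,"dy":0,"dz":2,"wx":0,"wy":0,"wz":0},{"dx":0,"dy":0,"dz":2,"wx":0,"wy":0,"wz":0},{"dx":0,"dy":0,"dz":0,"wx":0,"wy":0,"wz":0},{"dx":0,"dy":0,"dz":0,"wx":0,"wy":0,"wz":0}]'
```

```text
t: 17.32
tool_pos: [0.5728, 0.2789, 0.1157]
orientation: [0.002, -0.279, 0.96, -0.0]
contact_force: [-1.2, -0.5, -1.6]
width: 0.0518
grip_force: 30.0
```

```bash
python3 -m jog '[{"dx":0,"dy":0,"dz":5,"wx":0,"wy":0,"wz":0},{"dx":0,"dy":0,"dz":10,"wx":0,"wy":0,"wz":0},{"dx":0,"dy":0,"dz":10,"wx":0,"wy":0,"wz":0},{"dx":0,"dy":0,"dz":10,"wx":0,"wy":0,"wz":0},{"dx":0,"dy":0,"dz":10,"wx":0,"wy":0,"wz":0},{"dx":0,"dy":0,"dz":10,"wx":0,"wy":0,"wz":0},{"dx":0,"dy":0,"dz":10,"wx":0,"wy":0,"wz":0},{"dx":0,"dy":0,"dz":5,"wx":0,"wy":0,"wz":0},{"dx":0,"dy":0,"dz":0,"wx":0,"wy":0,"wz":0},{"dx":0,"dy":0,"dz":0,"wx":0,"wy":0,"wz":0}]'; python3 st.py; python3 -c "
from h import *
c=cam('scene'); cv2.imwrite('pics/end.png',cv2.resize(c['frame'][140:320,130:400],None,fx=2.9,fy=2.9,interpolation=2)[:,:,::-1])"
```

```text
t: 18.15
tool_pos: [0.5729, 0.2788, 0.1858]
orientation: [0.002, -0.279, 0.96, -0.0]
contact_force: [0.8, 0.5, -1.6]
width: 0.0521
grip_force: 30.0
[ 0.086  0.62  -0.847  1.603  0.5    1.145  1.258] 18.15 0.05214662021534373
[[-0.844 -0.536  0.003]
 [-0.536  0.844  0.001]
 [-0.003 -0.001 -1.   ]]
foot [0.47419859 0.21607618 0.16839475] clip [0.5906704  0.29009049 0.16884246]
```

View pics/end.png

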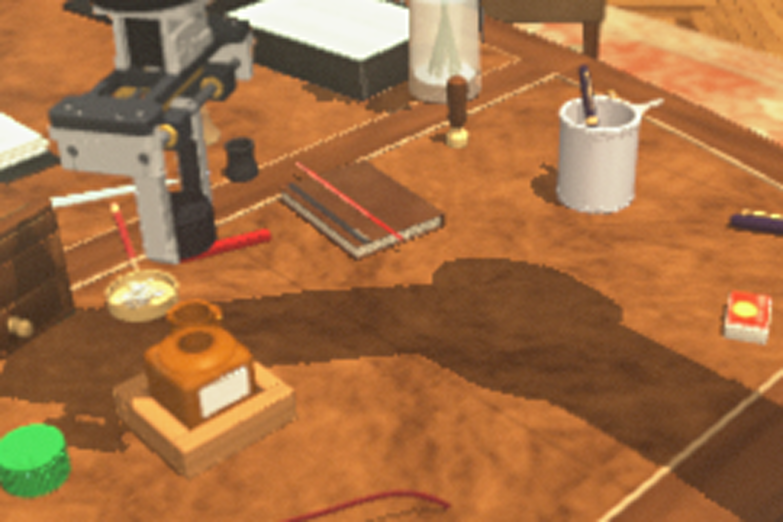

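The bottle is open and seated in the stand (crop 200,370). The cap is held level about 60 mm above its mouth (195,220), and the pen stands clip up in the pot (588,95). Handing in.

```bash
python3 -c "
from plant import job
print(job.job_done())"
```

```text
the job is handed in; nothing more can be done
None
```

The job is handed in at about 18 s on the robot's clock: the pen stands clip up in the pot, the bottle is open and still seated in its stand, and the cap is held level about 60 mm above the mouth; the hand-in returned no verdict.

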